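# Refit the baffle filter in the bench extractor

## Task

The washed grease filter of the bench-top extractor lies on the bench. Pick it up by its handle and put it back: tilt it, tuck one end under the extractor's wide front lip against the spring behind it, lower the other end past the narrow lip, and let it come back so that it lies flat on the ledges, fully home under both lips. Work gently, without forcing the sheet metal, and leave the things round about where they are.

Things in the scene. Friction and masses are not known exactly. Their poses are not given: they have to be found in the camera images.
- extractor: Low stainless bench-top extractor, fixed, 301 x 207 x 70 mm (x -161 to 140, plus an exhaust collar to 172 mm); origin at bench height; z up, -x its front (knob, switch), +x its back. In its top, between upright side walls at y = +-77.5 mm, is the filter seat: one folded sheet liner, clamped in slotted holes, whose opening (nominally x -102 to 102 mm) sits up to 7 mm fore or aft of nominal.
- front_channel (a point): Nominal middle of the wide front lip's inner edge, at its underside (x = -102, z = 67 mm in the extractor; axes as its). The lip is 2.5 mm sheet; 22 mm below is the ledge, top z = 45, reaching 8 mm further inward. Under the lip, hidden, a sprung bar (z 47 to 64 mm): touched 2 mm in from the edge, 4 N, rising to 9 N at a firm stop 18.5 mm in. The real edge is up to 7 mm off: feel for it.
- back_channel (a point): Nominal middle of the narrow back lip's inner edge, at its underside (x = 102, z = 67 mm in the extractor); it shifts with the whole seat, up to 7 mm. It covers 10 mm of channel, to the seat's back wall; ledge top z = 45 mm, reaching 8 mm further inward. The filter is 16 mm longer than the opening: its back end clears this lip by only 2.5 mm, while its front end is pressed on the stop.
- filter: Loose stainless baffle filter, flat panel 220 x 150 x 10 mm, 0.22 to 0.45 kg, the same both ways round; origin: centre of its underside; x along the 220 mm, y across, z up. Home, it lies flat on both ledges, pressed to the seat's back wall by the spring (5 N), 10 mm under the narrow lip and 6 mm under the wide lip: its origin then 2 mm behind the seat's centre.
- filter_handle (a point): Centre of the filter's strap handle, 35 mm above its underside; axes as the filter's. It is an upright flat bar along y across the filter's middle, 72 mm long, 8 mm thick in x, from z = 26 to 44 mm above the underside, on two 8 mm legs at y = +-32 mm.
- filter_end_a (a point): middle of the lower edge of the filter's -x end (x = -110 mm, z = 0 in the filter's frame)
- filter_end_b (a point): middle of the lower edge of the filter's +x end (x = +110 mm, z = 0 in the filter's frame)
- measuring_spoon: bystander: steel measuring spoon, 116 mm long, loose on the bench; origin under its middle
- soap_bar: bystander: cut soap bar, 67 x 55 x 28 mm, loose on the bench; origin under its middle
- pinch_bowl: bystander: small steel bowl, 70 mm wide, 29 mm high, loose on the bench; origin under its middle
- soap_stamp: bystander: turned wooden stamp, 39 mm wide, 60 mm high, standing loose on the bench; origin under its middle

How it is judged:
On the way:
1. the filter, tilted, has one end tucked well in under the wide lip, below its sheet, while the other end is still above the opening (angle between filter's own z axis and vertical above 0.12 rad and ((x of filter_end_a in the frame of extractor below -0.1085 m and z of filter_end_a in the frame of extractor below 0.058 m and z of filter_end_b in the frame of extractor above 0.07 m) or (x of filter_end_b in the frame of extractor below -0.1085 m and z of filter_end_b in the frame of extractor below 0.058 m and z of filter_end_a in the frame of extractor above 0.07 m))), for 0.1 s.
At the end, for the whole second after the job is handed in: the filter lies still and flat (within 0.02 rad) on both ledges, below both lips, underside within 2.5 mm of ledge height (3 mm below), its origin from 7 mm in front of to 10.5 mm behind the extractor's origin (home is 2 mm behind the seat's centre, the seat up to 7 mm off) (x of filter in the frame of extractor between -0.007 and 0.0105 m and z of filter in the frame of extractor between 0.042 and 0.0475 m and angle between the z axis of filter and the z axis of extractor, either way round below 0.02 rad and angle between the x axis of filter and the x axis of extractor, either way round below 0.06 rad and linear speed of filter below 0.01 m/s); the robot touches nothing.
It fails at once if the filter was forced against the extractor with more than 22 N (contact force between filter and extractor above 22 N).
It fails at once if the robot pressed on the extractor with more than 15 N (contact force between the arm and extractor above 15 N).
It fails at once if a bystander was moved more than 20 mm (distance of any of measuring_spoon, soap_bar, pinch_bowl, soap_stamp from where it was at the start of the episode above 0.02 m).
It also fails if it takes over 72 s, if anything falls off the work surface, if the arm or the gripper's body presses on something with over 40 N, if the wrist force passes 120 N, or if a joint passes its speed limit or range.

## Robot

A 7-joint arm with a two-finger parallel gripper is mounted at the origin on a cart in front of the work surface, level with it; the furniture and walls round the work are solid. World frame = base frame: x ahead of the robot, y to its left, z up, the work surface at z = 0. Lengths are in m, angles in rad, forces in N, time in s.
With the tool pointing down it reaches from about 0.425 to 0.925 m from the base axis. Payload 6.8 kg.
Tool frame: the origin (TCP) lies at the very end of the fingers, on their centre line; the grasp point (between the pads) lies 19 mm behind it; z points along the fingers, y is the line along which they close (so a half turn about z gives the same grasp; the last joint's range is limited). The gripper opens to 85 mm and grips with 20 to 120 N. Pads are 22 mm wide; open, the fingers measure 114 mm over their backs; the gripper's body (76 mm by 85 mm) begins 54 mm behind the grasp point. The pads swing forward as they close: fully open they stand 13 mm farther back than shut.
Start: joints at [-1.399, 0.477, 0.022, 1.555, -0.011, 1.109, -0.083], TCP at [0.186, 0.649, 0.231] pointing down, gripper open.
Joint ranges: [-2.96, 2.96], [-0.34, 2.1], [-1.41, 1.46], [0.24, 2.44], [-1.37, 4.51], [0.17, 1.92], [-2.96, 2.96]. Speed limits (rad/s): [2.39, 2.39, 3.14, 3.14, 3.14, 3.14, 3.14].

## Interface

Orientations are given as a unit quaternion [w, x, y, z].
In Python, from station import bot gives the robot as it stands.
- The arm moves only by the tool jog_arm, never from a script. Its argument "motion" is a list of rows, each a list of 7 numbers: the turn, a rotation vector about the tool's x, y, z in rad, then the shift along the tool's x, y, z in mm, then the finger opening in mm, from 0 to 85.4. A call has 1 to 10 rows; each row is the pose to reach, as a shift and turn from the pose commanded when the call began, along the tool's axes at that moment; what a row does not reach only later rows make up. A row lasts 1/8 s, in which the tool goes at most 62.5 mm and 10.7 degrees, less where a joint would pass 70% of its speed; a pose out of reach is approached as far as the arm can. A call with a gripper value outside its range is refused whole. The fingers move at their own pace and stop on an object; "grip_force" is the grip in N (left out, the last holds). Time passes only in rows, so rows that repeat a pose let the fingers close. It gives the time, the measured TCP pose, the force, the opening and the grip force at its end, in the units of the state.
- bot.get_obs(): the state, without advancing time (a new reading comes with each control period).
- bot.read_camera(name): name is "side" or "top"; returns a dict with "pixels" (384x512x3 uint8, red, green, blue), "camera_matrix" (3x3 intrinsics, pixels), "T" (4x4, takes a point from camera to world coordinates). Camera axes: x right, y down, z forward; pixel columns grow to the right and rows downward; lengths in m; the calibration is good to about 2 mm. A picture is of the moment at which its call begins. There is no depth.
- bot.hand_in(): hands the job in; it is judged then, once.
Trained networks look in a picture, given as the dict that the camera call returned (one of the last four; its "shot" number tells which), for a name from the list of things; names that differ only in an ending like _2 or _b are one class to them, and where a whole thing is asked for, a point or a joint stands for the part that bears it (a point fixed in the world has none). Each returns a list of dicts, best first, with "score" (0 to 1); they miss things now and then, are a little off and sometimes report something else, mostly with a low value. They report only what shows in the picture. A call takes as long as a camera call.
- bot.spot_in(thing, picture): "xy" ([column, row] in pixels, amid what is visible of it).
- bot.tip_of(thing, picture): "xy" ([column, row] in pixels: a listed point, or the origin of a listed thing).
The state is a dict: "t": time; "q": joint angles; "joint_vel": joint speeds; "joint_torque": joint torques, N m; "eef_pos": TCP position; "tool_rot": TCP orientation; "contact_force": force on the tool from outside, world axes, zero at the start; "torque": the same for the moment, N m; "gripper_width": opening from 0.0 (shut) to 1.0 (fully open); "grasp_force": force on a finger pad.
Only numpy, scipy, OpenCV 4.12 (cv2) and the standard library are available. Lean on these libraries where they do the work, as an engineer would, in place of code of your own. Each camera call takes 0.05 s, during which the arm holds its last target. There are 200 camera calls.

## Working session

There is one attempt and no reset: what is moved stays moved. The work goes in short steps, Python scripts to look and compute and a tool call to move; the robot and the scene stay as the last step left them, time stands still between calls to the robot, and variables do not carry over. Pictures are saved under pics/ and viewed, at most 10 in all, crops included, and the job is handed in when it is done.

Besides the shell and the picture viewer there is one more tool, called after "Request:" by a JSON object that holds its "op" and its "data", one argument or row to a line. jog_arm: Moves the arm, as the interface text tells. Its arguments: {"type":"object","properties":{"motion":{"type":"array"},"grip_force":{"type":"number"}},"required":["motion"]}

```bash
mkdir -p pics; ls; cat > h.py <<'E'
from station import bot
import numpy as np, cv2
from scipy.spatial.transform import Rotation as R
def ray(p,uv):
    d=np.linalg.inv(p["camera_matrix"])@[uv[0],uv[1],1.]
    T=np.array(p["T"]); return T[:3,3],T[:3,:3]@d
def atz(p,uv,z):
    o,d=ray(p,uv); return o+d*(z-o[2])/d[2]
def tri(ps,uvs):
    A=np.zeros((3,3));b=np.zeros(3)
    for p,uv in zip(ps,uvs):
        o,d=ray(p,uv);d=d/np.linalg.norm(d);M=np.eye(3)-np.outer(d,d);A+=M;b+=M@o
    return np.linalg.solve(A,b)
def save(p,n): cv2.imwrite(f"pics/{n}.png",cv2.cvtColor(p["pixels"],cv2.COLOR_RGB2BGR))
E
python3 - <<'E'
from h import *
np.set_printoptions(precision=4,suppress=True)
s=bot.get_obs();print(s)
P={n:bot.read_camera(n) for n in("top","side")}
im=np.hstack([P[n]["pixels"] for n in P]);
for n in P: print(n,np.array(P[n]["T"])[:3]); save(P[n],n+"0")
for th in "extractor front_channel back_channel filter filter_handle filter_end_a filter_end_b measuring_spoon soap_bar pinch_bowl soap_stamp".split():
    for n in P:
        print(th,n,[(np.round(d["xy"]),round(d["score"],2)) for d in bot.tip_of(th,P[n])[:3]])
E
```

```text
pics
{'t': 0.0, 'q': array([-1.3991,  0.4778,  0.0223,  1.5565, -0.0115,  1.1093, -0.0831]), 'joint_vel': array([-0.0004,  0.0006,  0.0014,  0.0006, -0.0009,  0.0003, -0.0001]), 'joint_torque': array([ -0.0002, -59.6447,   1.6081, -28.1196,   0.0124,   0.0093,
        -0.    ]), 'eef_pos': array([0.1862, 0.6481, 0.2303]), 'tool_rot': array([-0.0001,  0.1394,  0.9902, -0.001 ]), 'contact_force': array([-1.131 ,  0.4683,  0.1623]), 'torque': array([-0.0093, -0.0484, -0.0205]), 'grasp_force': 0.0, 'gripper_width': 1.002319376170466}
top [[ 0.0165 -0.9775  0.2103  0.3019]
 [-0.9999 -0.0154  0.0067  0.0033]
 [-0.0033 -0.2104 -0.9776  1.3219]]
side [[ 0.8408 -0.3288  0.43   -0.1747]
 [-0.5411 -0.4888  0.6843 -1.1365]
 [-0.0148 -0.8081 -0.5889  1.0613]]
extractor top [(array([314., 210.]), 0.75), (array([256., 142.]), 0.62)]
extractor side [(array([285., 231.]), 0.91), (array([235., 182.]), 0.33)]
front_channel top [(array([317., 245.]), 0.84)]
front_channel side [(array([257., 225.]), 0.6)]
back_channel top [(array([320., 176.]), 0.65), (array([125., 222.]), 0.37), (array([196., 243.]), 0.
[... 293 characters left out ...]
ter_end_a top [(array([225., 183.]), 0.96), (array([199., 244.]), 0.59)]
filter_end_a side [(array([209., 192.]), 0.74), (array([262., 185.]), 0.74)]
filter_end_b top [(array([225., 183.]), 0.96), (array([199., 244.]), 0.59)]
filter_end_b side [(array([209., 192.]), 0.74), (array([262., 185.]), 0.74)]
measuring_spoon top [(array([393., 263.]), 0.55)]
measuring_spoon side [(array([282., 291.]), 0.68)]
soap_bar top [(array([399., 213.]), 0.68)]
soap_bar side [(array([332., 272.]), 0.94)]
pinch_bowl top [(array([125., 224.]), 0.84)]
pinch_bowl side [(array([196., 162.]), 0.43)]
soap_stamp top [(array([258., 142.]), 0.52)]
soap_stamp side [(array([283., 231.]), 0.5), (array([297., 186.]), 0.45)]
```

```bash
python3 - <<'E'
from h import *
np.set_printoptions(precision=4,suppress=True)
P={n:bot.read_camera(n) for n in("top","side")}
a=cv2.cvtColor(P["top"]["pixels"],cv2.COLOR_RGB2BGR)[110:320,80:450]; cv2.imwrite("pics/t1.png",cv2.resize(a,None,fx=2.1,fy=2.1,interpolation=3))
a=cv2.cvtColor(P["side"]["pixels"],cv2.COLOR_RGB2BGR)[110:330,150:400]; cv2.imwrite("pics/s1.png",cv2.resize(a,None,fx=2.6,fy=2.6,interpolation=3))
t,s=P["top"],P["side"]
for n,(u,v) in dict(ext=((314,210),(285,231)),fc=((317,245),(257,225)),bc=((320,176),(312,205)),fil=((212,212),(235,189)),han=((213,209),(239,183)),e1=((225,183),(262,185)),e2=((199,244),(209,192)),spoon=((393,263),(282,291)),soap=((399,213),(332,272)),bowl=((125,224),(196,162)),stamp=((258,142),(297,186))).items(): print(n,tri([t,s],[u,v]), atz(t,u,.0),atz(t,u,.067))
E
```

```text
ext [ 0.543  -0.166  -0.0036] [ 0.5428 -0.1658  0.    ] [ 0.5305 -0.1572  0.067 ]
fc [ 0.4275 -0.1635  0.0774] [ 0.435  -0.1737  0.    ] [ 0.4282 -0.1647  0.067 ]
bc [ 0.6385 -0.1786  0.0768] [ 0.6515 -0.1859  0.    ] [ 0.6338 -0.1763  0.067 ]
fil [ 0.5281  0.1513 -0.0046] [0.5315 0.149  0.    ] [0.5198 0.1416 0.067 ]
han [0.5372 0.1433 0.0247] [0.5409 0.1463 0.    ] [0.5288 0.139  0.067 ]
e1 [ 0.6253  0.1116 -0.0016] [0.6242 0.1118 0.    ] [0.6079 0.1063 0.067 ]
e2 [ 0.4287  0.1863 -0.0005] [0.4322 0.1848 0.    ] [0.4256 0.1756 0.067 ]
spoon [ 0.3769 -0.3954  0.0079] [ 0.3846 -0.4015  0.    ] [ 0.3804 -0.3809  0.067 ]
soap [ 0.5363 -0.4229  0.0175] [ 0.5375 -0.4275  0.    ] [ 0.5256 -0.4056  0.067 ]
bowl [ 0.4863  0.4175 -0.0032] [0.4898 0.4149 0.    ] [0.4803 0.394  0.067 ]
stamp [0.7455 0.0158 0.0078] [0.7607 0.0106 0.    ] [0.7374 0.0102 0.067 ]
```

View pics/t1.png

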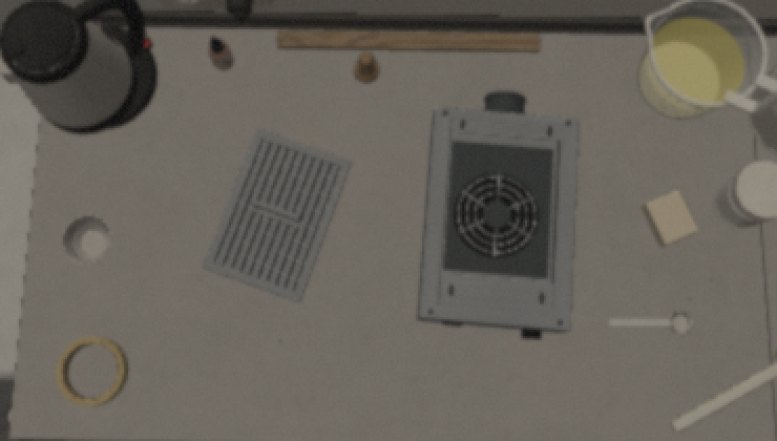

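View pics/s1.png

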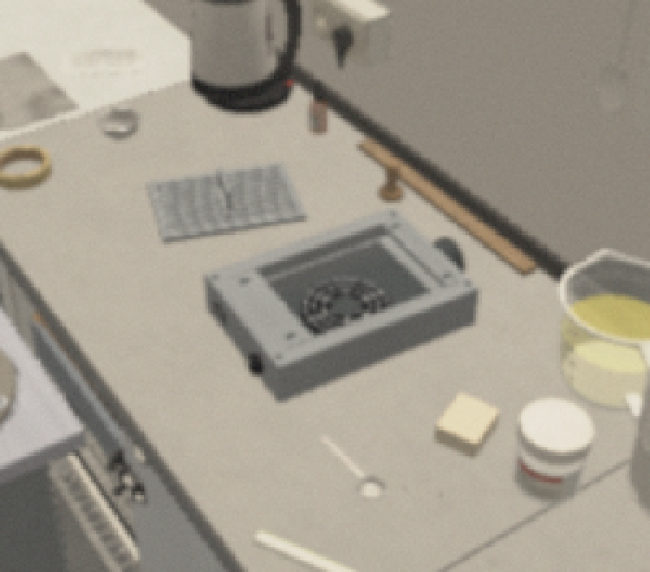

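The top view shows the filter (crop px about 205–351, 130–300, yawed about -20°) and the extractor (418–578, 107–328) with its front (knob, switch) towards the robot. I'll zoom in once for the corners.

```bash
python3 - <<'E'
from h import *
ims=[bot.read_camera("top")["pixels"].astype(float) for _ in range(12)]
m=np.mean(ims,0).astype(np.uint8); cv2.imwrite("pics/topmean.png",cv2.cvtColor(m,cv2.COLOR_RGB2BGR))
m=cv2.imread("pics/topmean.png")
f=lambda y,x:cv2.convertScaleAbs(cv2.resize(m[y:y+118,x:x+80],None,fx=5,fy=5,interpolation=cv2.INTER_CUBIC),alpha=1.5)
cv2.imwrite("pics/z.png",np.hstack([f(160,172),f(152,276)]))
E
```

```text
(no output)
```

View pics/z.png

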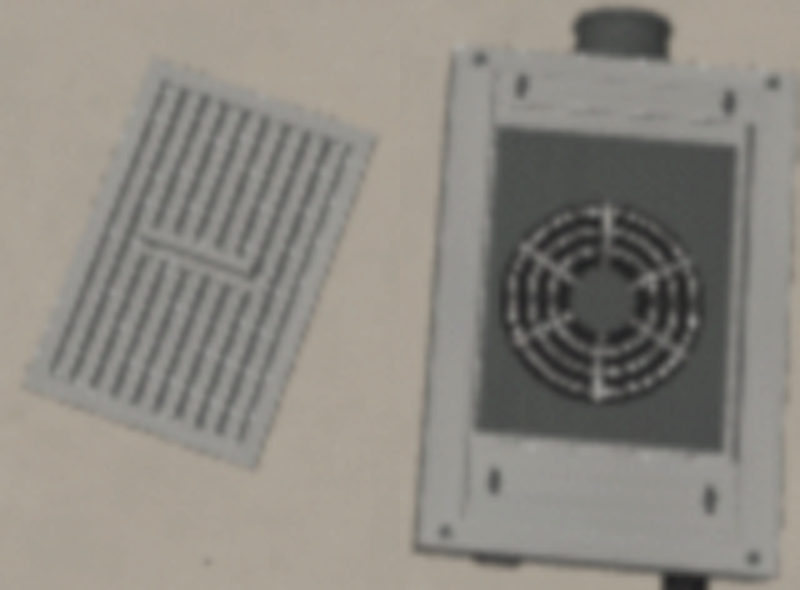

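The zoom shows the filter's corners at (153,62), (378,137), (255,468), (25,388). The extractor's top corners are at (455,50), (793,72), (775,577), (417,545), and the dark floor between the ledges spans (497,128)/(737,147) to (477,432)/(722,452).

```bash
python3 - <<'E'
from h import *
from scipy.optimize import least_squares
np.set_printoptions(precision=4,suppress=True)
t=bot.read_camera("top")
px=lambda X,Y,ox,oy:np.array([(X+.5)/5-.5+ox,(Y+.5)/5-.5+oy])
def fit(loc,w):
    def r(p):
        c,s=np.cos(p[2]),np.sin(p[2]);return (loc@np.array([[c,s],[-s,c]])+p[:2]-w).ravel()
    q=least_squares(r,[.5,0,0]);return q.x,q.fun.reshape(-1,2)
F=np.array([atz(t,px(*c,172,160),.010)[:2] for c in[(153,62),(378,137),(255,468),(25,388)]])
L=np.array([(.11,.075),(.11,-.075),(-.11,-.075),(-.11,.075)])
f,e=fit(L,F);print("filter",f);print(e*1e3)
E_=np.array([atz(t,px(*c,276-80,152),.070)[:2] for c in[(455,50),(793,72),(775,577),(417,545)]])
L=np.array([(.14,.1035),(.14,-.1035),(-.161,-.1035),(-.161,.1035)])
x,e=fit(L,E_);print("ext",x);print(e*1e3)
c,s=np.cos(x[2]),np.sin(x[2]);Rt=np.array([[c,s],[-s,c]])
for q in[(497,128),(737,147),(722,452),(477,432)]:
    print("ledge",Rt@(atz(t,px(*q,276-80,152),.045)[:2]-x[:2]))
print("handle",atz(t,px(198,258,172,160),.044))
o=bot.get_obs();p=o["eef_pos"];q=o["tool_rot"];T=R.from_quat(q[[1,2,3,0]])
tgt=np.array([f[0],f[1],.12])
print("shift",T.inv().apply(tgt-p)*1e3,T.as_matrix())
yx=np.array([np.cos(f[2]),np.sin(f[2]),0]);M=np.column_stack([np.cross(yx,[0,0,-1]),yx,[0,0,-1]])
print("turn",(T.inv()*R.from_matrix(M)).as_rotvec())
E
```

```text
filter [ 0.5304  0.1472 -0.3215]
[[ 2.4199  0.1478]
 [ 0.956  -0.493 ]
 [-2.4456 -0.5477]
 [-0.9303  0.8928]]
ext [ 0.533  -0.168  -0.0663]
[[ 3.5429  2.4454]
 [ 0.376  -2.1326]
 [-1.4562 -1.5881]
 [-2.4628  1.2753]]
ledge [0.0972 0.071 ]
ledge [ 0.0972 -0.0745]
ledge [-0.088  -0.0733]
ledge [-0.0881  0.0709]
handle [0.5262 0.1467 0.044 ]
shift [-469.1547 -387.0948  111.281 ] [[-0.9611  0.2762 -0.    ]
 [ 0.2762  0.9611  0.    ]
 [ 0.     -0.     -1.    ]]
turn [-0.     -0.      1.6125]
```

Request:
{"op": "jog_arm", "data": {
  "motion": [
    [0,0,1.61,-469,-387,80,85],
    [0,0,1.61,-469,-387,80,85],
    [0,0,1.61,-469,-387,80,85],
    [0,0,1.61,-469,-387,80,85],
    [0,0,1.61,-469,-387,80,85],
    [0,0,1.61,-469,-387,80,85],
    [0,0,1.61,-469,-387,80,85],
    [0,0,1.61,-469,-387,80,85],
    [0,0,1.61,-469,-387,80,85],
    [0,0,1.61,-469,-387,80,85]
  ]
}}

```text
t: 3.2
eef_pos: [0.5316, 0.1451, 0.1514]
tool_rot: [0.0, 0.811, 0.585, 0.0]
contact_force: [0.2, 1.1, -0.3]
gripper_width: 1.001
grasp_force: 0.0
```

```bash
cat >> h.py <<'E'
np.set_printoptions(precision=4,suppress=True)
def st():
    o=bot.get_obs();q=np.array(o["tool_rot"]);T=R.from_quat(q[[1,2,3,0]])
    return o,np.array(o["eef_pos"]),T
def pose(x,y,z,yaw,tilt=0):
    # tool pointing down with tool y along yaw, tilt>0: -y end down
    yx=np.array([np.cos(yaw),np.sin(yaw),0]);xx=np.cross(yx,[0,0,-1])
    M=R.from_matrix(np.column_stack([xx,yx,[0,0,-1.]]))
    return np.array([x,y,z]),M*R.from_rotvec([-tilt,0,0])  # sign checked below
def rel(p,M):
    o,p0,T=st();return (T.inv()*M).as_rotvec(),T.inv().apply(p-p0)*1e3
E
python3 - <<'E'
from h import *
o,p,T=st();print(o["t"],p,T.as_matrix(),o["contact_force"],o["q"])
print(rel(*pose(.5304,.1472,.020,-.3215)))
p,M=pose(0,0,0,0,.2);print(M.as_matrix())
E
```

```text
3.2 [0.5316 0.1451 0.1514] [[ 0.3158  0.9488  0.0009]
 [ 0.9488 -0.3158 -0.0001]
 [ 0.0002  0.0009 -1.    ]] [ 0.2156  1.0623 -0.2903] [-0.7775  0.4001  0.5031  1.9579 -0.2535  0.8442 -0.4594]
(array([ 0.0009, -0.0002,  0.0002]), array([  1.5985,  -1.877 , 131.3537]))
[[ 0.      0.9801  0.1987]
 [ 1.      0.      0.    ]
 [ 0.      0.1987 -0.9801]]
```

Request:
{"op": "jog_arm", "data": {
  "motion": [
    [0,0,0,1.6,-1.9,60,85],
    [0,0,0,1.6,-1.9,110,85],
    [0,0,0,1.6,-1.9,131,85],
    [0,0,0,1.6,-1.9,132,85],
    [0,0,0,1.6,-1.9,132,40],
    [0,0,0,1.6,-1.9,132,25],
    [0,0,0,1.6,-1.9,132,15],
    [0,0,0,1.6,-1.9,132,5],
    [0,0,0,1.6,-1.9,132,0],
    [0,0,0,1.6,-1.9,132,0]
  ],
  "grip_force": 60
}}

```text
t: 4.45
eef_pos: [0.5294, 0.1496, 0.0199]
tool_rot: [-0.0, 0.81, 0.586, 0.0]
contact_force: [-1.6, 0.0, 6.3]
gripper_width: 0.082
grasp_force: 59.8
```

Request:
{"op": "jog_arm", "data": {
  "motion": [
    [0,0,0,0,0,-20,0],
    [0,0,0,0,0,-60,0],
    [0,0,0,0,0,-110,0],
    [0,0,0,0,0,-160,0],
    [0,0,0,0,0,-190,0],
    [0,0,0,0,0,-190,0]
  ],
  "grip_force": 80
}}

```text
t: 5.2
eef_pos: [0.53, 0.1498, 0.2111]
tool_rot: [0.0, 0.81, 0.586, 0.002]
contact_force: [-0.2, 0.0, -3.2]
gripper_width: 0.074
grasp_force: 78.3
```

```bash
cat >> h.py <<'E'
EX=np.array([.533,-.168,-.0663])
def fpose(x,z,tilt,y=0,yaw=EX[2],h=.0199,dy=0):
    """TCP pose for filter underside centre at (x,y,z) in extractor frame"""
    _,M=pose(0,0,0,yaw,tilt)
    A=M.as_matrix(); c,s=np.cos(EX[2]),np.sin(EX[2])
    o=np.array([EX[0]+c*x-s*y,EX[1]+s*x+c*y,z])
    return o-A[:,2]*h+A[:,0]*(-0)+A[:,0]*dy,M
E
python3 - <<'E'
from h import *
o,p,T=st();print(o["t"],p,o["contact_force"],o["torque"],o["gripper_width"])
print(rel(*fpose(.003,.2,0)))
E
```

```text
5.2 [0.53   0.1498 0.2111] [-0.2427  0.0433 -3.2447] [0.041  0.0449 0.048 ] 0.07419240314507623
(array([ 0.0031, -0.0029, -0.2527]), array([-300.0145,  105.3902,   -9.4813]))
```

Request:
{"op": "jog_arm", "data": {
  "motion": [
    [0,0,-0.03,-40,14,-9,0],
    [0,0,-0.07,-90,32,-9,0],
    [0,0,-0.12,-145,51,-9,0],
    [0,0,-0.17,-200,70,-9,0],
    [0,0,-0.21,-250,88,-9,0],
    [0,0,-0.24,-285,100,-9,0],
    [0.003,0,-0.252,-300,105.4,-9,0],
    [0.003,0,-0.252,-300,105.4,-9,0],
    [0.003,0,-0.252,-300,105.4,-9,0]
  ]
}}

```text
t: 6.32
eef_pos: [0.5345, -0.1671, 0.217]
tool_rot: [-0.002, 0.73, 0.683, -0.001]
contact_force: [-0.1, 0.7, -2.4]
gripper_width: 0.076
grasp_force: 78.3
```

```bash
python3 - <<'E'
from h import *
o,p,T=st();print(o["t"],p,T.as_matrix(),o["contact_force"],o["torque"],o["q"])
P={n:bot.read_camera(n) for n in("top","side")}
A=cv2.resize(P["top"]["pixels"][130:300,240:390],None,fx=2.6,fy=3.4)
A=cv2.resize(P["top"]["pixels"][140:290,250:390],None,fx=2.8,fy=2.8,interpolation=2)
B=cv2.resize(P["side"]["pixels"][110:260,220:355],None,fx=2.8,fy=2.8,interpolation=2)
im=cv2.convertScaleAbs(np.hstack([A,B]),alpha=1.4)
cv2.imwrite("pics/held.png",im[...,::-1])
for th in["filter_end_a","filter_handle","filter","extractor","front_channel","back_channel"]:
  for n in P: print(th,n,[(np.round(d["xy"],1),round(d["score"],2)) for d in bot.tip_of(th,P[n])[:3]])
E
```

```text
6.325 [ 0.5345 -0.1671  0.217 ] [[ 0.066   0.9978 -0.0051]
 [ 0.9978 -0.066   0.0014]
 [ 0.0011 -0.0051 -1.    ]] [-0.0862  0.688  -2.4272] [0.0084 0.0279 0.0038] [-0.2907  0.3447  0.6088  1.8772 -0.2323  0.9958  0.3529]
filter_end_a top [(array([325.9, 161.2]), 0.76)]
filter_end_a side [(array([254.9, 194.9]), 0.85), (array([309.8, 178.5]), 0.57)]
filter_handle top [(array([322.9, 194.6]), 0.91)]
filter_handle side [(array([282.8, 287.1]), 0.26)]
filter top [(array([325.2, 202.6]), 0.83)]
filter side [(array([281.1, 185.6]), 0.75)]
extractor top []
extractor side [(array([284.7, 232.1]), 0.67)]
front_channel top [(array([390.8, 264.6]), 0.6)]
front_channel side [(array([253.8, 224. ]), 0.68)]
back_channel top []
back_channel side [(array([309.2, 205.8]), 0.87), (array([195.4, 162.4]), 0.37)]
```

View pics/held.png

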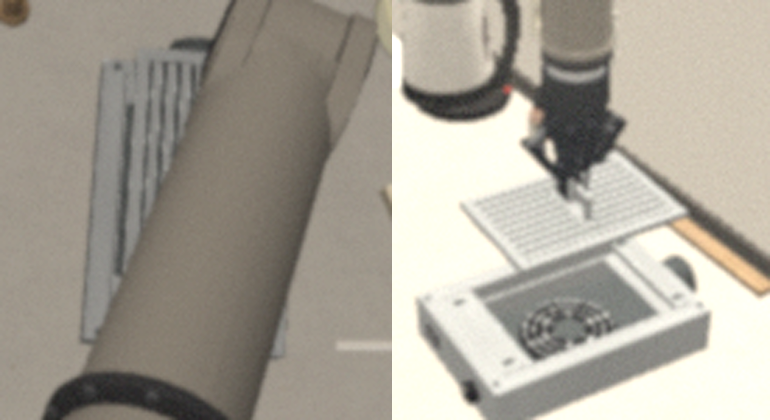

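The side view shows the filter held level above the extractor, roughly aligned, with its corners at (461,205), (522,270), (688,212) and (620,150). In the top view the arm hides most of it. I'll lower it close to the extractor and compare the two in the side camera.

Request:
{"op": "jog_arm", "data": {
  "motion": [
    [0,0,0,0,0,30,0],
    [0,0,0,0,0,70,0],
    [0,0,0,0,0,105,0],
    [0,0,0,0,0,105,0],
    [0,0,0,0,0,105,0]
  ]
}}

```text
t: 7.65
eef_pos: [0.5355, -0.169, 0.1145]
tool_rot: [-0.0, 0.731, 0.683, -0.0]
contact_force: [-0.2, 0.5, -1.5]
gripper_width: 0.075
grasp_force: 78.5
```

```bash
python3 - <<'E'
from h import *
o,p,T=st();print(o["t"],p,T.as_matrix(),o["contact_force"])
m=np.mean([bot.read_camera("side")["pixels"].astype(float) for _ in range(6)],0)
m=cv2.convertScaleAbs(m,alpha=1.3)[...,::-1].astype(np.uint8)
cv2.imwrite("pics/low.png",cv2.resize(m[165:265,222:342],None,fx=6,fy=6,interpolation=2))
E
```

```text
7.65 [ 0.5355 -0.169   0.1145] [[ 0.0673  0.9977 -0.0014]
 [ 0.9977 -0.0673  0.0001]
 [-0.     -0.0014 -1.    ]] [-0.2238  0.5062 -1.4944]
```

View pics/low.png

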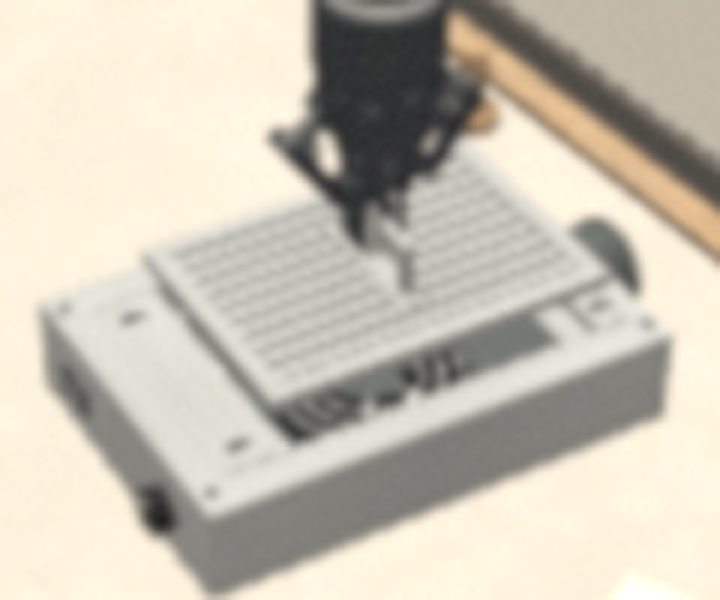

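The filter's top corners are at FL (145,255), FR (275,402) and BR (612,281). The extractor's are at FL (42,306), FR (208,520) and BR (672,336).

```bash
python3 - <<'E'
from h import *
from scipy.optimize import least_squares
t=bot.read_camera("side")
px=lambda X,Y:np.array([(X+.5)/6-.5+222,(Y+.5)/6-.5+165])
def fit(loc,w):
    def r(p):
        c,s=np.cos(p[2]),np.sin(p[2]);return (loc@np.array([[c,s],[-s,c]])+p[:2]-w).ravel()
    q=least_squares(r,[.5,0,0]);return q.x,q.fun.reshape(-1,2)
g=lambda L,z:np.array([atz(t,px(*c),z)[:2] for c in L])
F=g([(145,255),(275,402),(612,281)],.1046)
f,e=fit(np.array([(-.11,.075),(-.11,-.075),(.11,-.075)]),F);print("filter",f);print(e*1e3)
E_=g([(42,306),(208,520),(672,336)],.070)
x,e=fit(np.array([(-.161,.1035),(-.161,-.1035),(.14,-.1035)]),E_);print("ext",x);print(e*1e3)
c,s=np.cos(x[2]),np.sin(x[2]);Rt=np.array([[c,s],[-s,c]])
print("filter in ext",Rt@(f[:2]-x[:2]),f[2]-x[2])
E
```

```text
filter [ 0.5338 -0.1721 -0.0813]
[[ 0.6077  2.0404]
 [-3.4833 -2.1069]
 [ 2.8755  0.0665]]
ext [ 0.5297 -0.1701 -0.0656]
[[-1.7841  3.5802]
 [-0.4829 -2.0424]
 [ 2.267  -1.5378]]
filter in ext [ 0.0042 -0.0017] -0.01571603982966166
```

```bash
cat >> h.py <<'E'
def front(xf,zf,th,y=.0009): # filter front-bottom corner at (xf,zf), tilt th
    return fpose(xf+.11*np.cos(th),zf+.11*np.sin(th),th,y=y)
def where():
    """measured filter front-bottom / back-bottom corner in extractor frame, tilt, yaw err"""
    o,p,T=st();A=T.as_matrix();c=p+A[:,2]*.0199
    Z=np.array([[np.cos(EX[2]),np.sin(EX[2]),0],[-np.sin(EX[2]),np.cos(EX[2]),0],[0,0,1]])
    b=np.array([EX[0],EX[1],0])
    print("t",o["t"],"front",Z@(c-.11*A[:,1]-b)*1e3,"back",Z@(c+.11*A[:,1]-b)*1e3,"tilt",np.arcsin(A[2,1]),"F",Z@o["contact_force"],"M",Z@o["torque"],"g",o["gripper_width"])
def show(*a):
    r,d=rel(*front(*a)); print(a,"turn",r,"shift",d)
E
python3 - <<'E'
from h import *
where()
show(-.087,.085,.22);show(-.087,.052,.22)
E
```

```text
t 8.0 front [-107.9435   -0.2455   94.2738] back [112.0561  -0.379   93.8846] tilt -0.0017690567343353549 F [-1.3453  1.0028 -2.5064] M [-0.0002  0.0098 -0.0014] g 0.07456326892446519
(-0.087, 0.085, 0.22) turn [-0.2218 -0.0004 -0.0007] shift [  1.238   13.8881 -14.4704]
(-0.087, 0.052, 0.22) turn [-0.2218 -0.0004 -0.0007] shift [ 1.2214 13.9465 18.5295]
```

Request:
{"op": "jog_arm", "data": {
  "motion": [
    [-0.05,0,0,0.5,5,-8,0],
    [-0.12,0,0,1,10,-14,0],
    [-0.18,0,0,1.2,14,-14,0],
    [-0.222,0,0,1.2,14,-14,0],
    [-0.222,0,0,1.2,14,-8,0],
    [-0.222,0,0,1.2,14,0,0],
    [-0.222,0,0,1.2,14,4,0],
    [-0.222,0,0,1.2,14,4,0]
  ]
}}

```text
t: 9.0
eef_pos: [0.5486, -0.1681, 0.1086]
tool_rot: [0.079, 0.726, 0.679, 0.074]
contact_force: [-0.6, -0.9, -2.1]
gripper_width: 0.079
grasp_force: 78.5
```

```bash
python3 - <<'E'
from h import *
where()
show(-.087,.060,.22);show(-.087,.052,.22)
E
```

```text
t 9.0 front [-87.5453   0.9905  65.4135] back [127.2597   0.8514 112.94  ] tilt 0.21774614571247175 F [-0.5309 -0.9445 -2.054 ] M [-0.022   0.369  -0.0034] g 0.0794436737594075
(-0.087, 0.06, 0.22) turn [-0.0023 -0.0002 -0.0006] shift [-0.0187 -0.6821  5.1556]
(-0.087, 0.052, 0.22) turn [-0.0023 -0.0002 -0.0006] shift [-0.0212 -2.4103 12.9667]
```

Request:
{"op": "jog_arm", "data": {
  "motion": [
    [0,0,0,0,-0.6,3,0],
    [0,0,0,0,-1.2,6,0],
    [0,0,0,0,-1.8,9,0],
    [0,0,0,0,-2.4,12.5,0],
    [0,0,0,0,-2.4,12.5,0]
  ]
}}

```text
t: 9.62
eef_pos: [0.5488, -0.1681, 0.0962]
tool_rot: [0.079, 0.726, 0.679, 0.075]
contact_force: [-0.4, -0.1, -3.1]
gripper_width: 0.074
grasp_force: 78.5
```

```bash
python3 - <<'E'
from h import *
where()
m=bot.read_camera("side")["pixels"]
m=cv2.convertScaleAbs(m,alpha=1.3)[...,::-1]
cv2.imwrite("pics/tuck.png",cv2.resize(m[165:265,222:342],None,fx=6,fy=6,interpolation=2))
show(-.097,.052,.22);
E
```

```text
t 9.625 front [-87.2607   1.005   52.9109] back [127.5135   0.8102 100.5765] tilt 0.21839363106442908 F [-0.3475 -0.0945 -3.1065] M [-0.0319  0.3427  0.0226] g 0.07415907700288844
(-0.097, 0.052, 0.22) turn [-0.0013 -0.0002 -0.0009] shift [ 0.0898 -9.9117 -1.2326]
```

View pics/tuck.png

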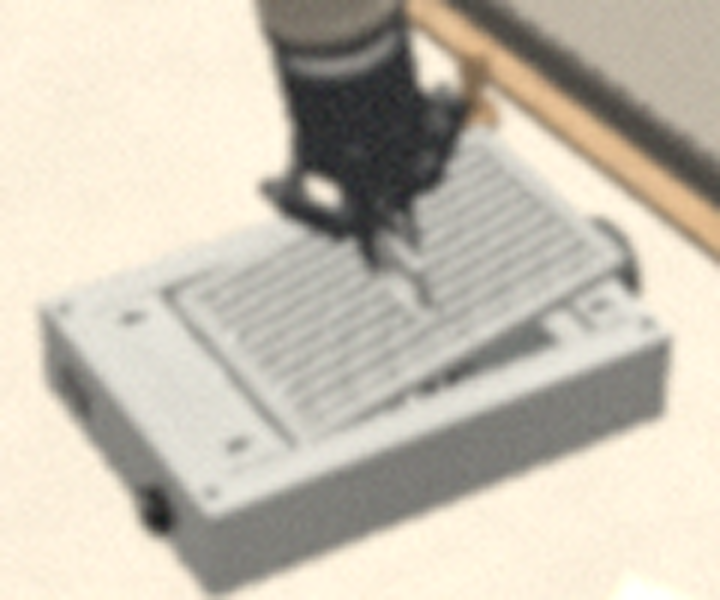

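The front end (px 165–300, 290–450) is down in the opening between the side walls, and the back end is up. No contact yet, so I'll feel for the side walls.

Request:
{"op": "jog_arm", "data": {
  "motion": [
    [0,0,0,1,0,0,0],
    [0,0,0,2,0,0,0],
    [0,0,0,2,0,0,0]
  ]
}}

```text
t: 10.05
eef_pos: [0.5494, -0.1672, 0.0969]
tool_rot: [0.081, 0.726, 0.679, 0.075]
contact_force: [-0.0, -4.1, -1.8]
gripper_width: 0.077
grasp_force: 78.6
```

Request:
{"op": "jog_arm", "data": {
  "motion": [
    [0,0,0,-1.5,0,0,0],
    [0,0,0,-3,0,0,0],
    [0,0,0,-4,0,0,0],
    [0,0,0,-4,0,0,0]
  ]
}}

```text
t: 10.55
eef_pos: [0.5489, -0.17, 0.0964]
tool_rot: [0.079, 0.726, 0.679, 0.075]
contact_force: [0.8, -1.1, -2.7]
gripper_width: 0.074
grasp_force: 78.5
```

Request:
{"op": "jog_arm", "data": {
  "motion": [
    [0,0,0,0,-3,1,0],
    [0,0,0,0,-6,0.3,0],
    [0,0,0,0,-9,-0.4,0],
    [0,0,0,0,-9,-0.4,0]
  ]
}}

```text
t: 11.05
eef_pos: [0.5397, -0.1696, 0.095]
tool_rot: [0.08, 0.726, 0.679, 0.075]
contact_force: [-0.6, 0.6, -3.5]
gripper_width: 0.078
grasp_force: 78.5
```

```bash
python3 -c "
from h import *
where()"
```

```text
t 11.05 front [-96.2528  -1.0222  51.6502] back [118.5021  -1.2391  99.4024] tilt 0.2187972830510671 F [-0.6264  0.5319 -3.5342] M [ 0.0061  0.3798 -0.0173] g 0.07784688575403387
```

Free so far. Sliding on in small steps.

Request:
{"op": "jog_arm", "data": {
  "motion": [
    [0,0,0,0,-2,-0.4,0],
    [0,0,0,0,-4,-0.9,0],
    [0,0,0,0,-4,-0.9,0]
  ]
}}

```text
t: 11.42
eef_pos: [0.5371, -0.1696, 0.0956]
tool_rot: [0.081, 0.726, 0.679, 0.075]
contact_force: [2.7, -0.6, -1.9]
gripper_width: 0.074
grasp_force: 78.4
```

Request:
{"op": "jog_arm", "data": {
  "motion": [
    [0,0,0,0,-2,-0.4,0],
    [0,0,0,0,-4,-0.9,0],
    [0,0,0,0,-4,-0.9,0]
  ]
}}

```text
t: 11.8
eef_pos: [0.5327, -0.1693, 0.0955]
tool_rot: [0.08, 0.726, 0.679, 0.075]
contact_force: [5.9, -0.2, -1.3]
gripper_width: 0.076
grasp_force: 78.6
```

```bash
python3 -c "
from h import *
where()"
```

```text
t 11.8 front [-103.2331   -1.2258   51.9737] back [111.429   -1.4186 100.1417] tilt 0.22073340537554367 F [ 5.9124  0.1483 -1.3228] M [-0.1264 -0.9214 -0.0993] g 0.07584979765706214
```

Request:
{"op": "jog_arm", "data": {
  "motion": [
    [0,0,0,0,-2,-0.2,0],
    [0,0,0,0,-4,-0.4,0],
    [0,0,0,0,-6,-0.8,0],
    [0,0,0,0,-6,-0.8,0]
  ]
}}

```text
t: 12.3
eef_pos: [0.5276, -0.169, 0.0954]
tool_rot: [0.081, 0.726, 0.679, 0.076]
contact_force: [7.9, -0.9, -0.2]
gripper_width: 0.08
grasp_force: 78.7
```

Request:
{"op": "jog_arm", "data": {
  "motion": [
    [0,0,0,0,-1.5,-0.3,0],
    [0,0,0,0,-3,-0.6,0],
    [0,0,0,0,-3,-0.6,0]
  ]
}}

```text
t: 12.68
eef_pos: [0.525, -0.1688, 0.0956]
tool_rot: [0.082, 0.726, 0.679, 0.076]
contact_force: [7.8, -0.8, 0.4]
gripper_width: 0.073
grasp_force: 78.7
```

```bash
python3 -c "
from h import *
where()"
```

```text
t 12.675 front [-110.7772   -1.2991   51.8075] back [103.7601  -1.4332 100.5283] tilt 0.22330961550945058 F [ 7.875  -0.3238  0.3617] M [ 0.001  -1.4657 -0.0954] g 0.07325821637501735
```

Request:
{"op": "jog_arm", "data": {
  "motion": [
    [0,0,0,0,-1,-0.2,0],
    [0,0,0,0,-2,-0.3,0],
    [0,0,0,0,-2,-0.3,0]
  ]
}}

```text
t: 13.05
eef_pos: [0.5234, -0.1687, 0.0956]
tool_rot: [0.082, 0.726, 0.679, 0.076]
contact_force: [8.3, -1.3, 0.6]
gripper_width: 0.074
grasp_force: 78.8
```

Request:
{"op": "jog_arm", "data": {
  "motion": [
    [0,0,0,0,-0.7,-0.1,0],
    [0,0,0,0,-1.5,-0.2,0],
    [0,0,0,0,-1.5,-0.2,0]
  ]
}}

```text
t: 13.42
eef_pos: [0.5222, -0.1686, 0.0956]
tool_rot: [0.082, 0.726, 0.679, 0.076]
contact_force: [8.5, -0.1, 0.5]
gripper_width: 0.076
grasp_force: 78.8
```

```bash
python3 -c "
from h import *
where()"
```

```text
t 13.425 front [-113.5712   -1.2952   51.7641] back [100.91    -1.3928 100.7314] tilt 0.2244588053562078 F [8.5017 0.4807 0.4899] M [ 0.0029 -1.6362 -0.1189] g 0.07566164739214047
```

Request:
{"op": "jog_arm", "data": {
  "motion": [
    [0,0,0,0,-0.7,-0.1,0],
    [0,0,0,0,-1.5,-0.2,0],
    [0,0,0,0,-1.5,-0.2,0]
  ]
}}

```text
t: 13.8
eef_pos: [0.5209, -0.1685, 0.0956]
tool_rot: [0.082, 0.726, 0.679, 0.076]
contact_force: [8.2, -0.9, 1.2]
gripper_width: 0.077
grasp_force: 78.9
```

Request:
{"op": "jog_arm", "data": {
  "motion": [
    [0,0,0,0,-0.7,-0.1,0],
    [0,0,0,0,-1.5,-0.2,0],
    [0,0,0,0,-1.5,-0.2,0]
  ]
}}

```text
t: 14.18
eef_pos: [0.5203, -0.1685, 0.0959]
tool_rot: [0.083, 0.726, 0.679, 0.077]
contact_force: [10.9, 0.7, 0.9]
gripper_width: 0.078
grasp_force: 78.8
```

```bash
python3 -c "
from h import *
where()"
```

```text
t 14.175 front [-115.4072   -1.3486   51.7899] back [ 98.9768  -1.381  101.1813] tilt 0.2264365818515 F [10.8336  1.4074  0.9268] M [ 0.1575 -1.9876 -0.0531] g 0.07774618823170665
```

```bash
python3 - <<'E'
from h import *
for th,z in[(.16,.0505),(.115,.0495),(.08,.0485),(.04,.047),(0,.046)]: show(-.1174+.01*np.sin(th),z,th,-.0013)
E
```

```text
(np.float64(-0.11580681793385754), 0.0505, 0.16, -0.0013) turn [ 0.0664  0.0011 -0.0002] shift [0.0528 0.3994 8.5137]
(np.float64(-0.11625253311606337), 0.0495, 0.115, -0.0013) turn [ 0.1114  0.001  -0.0002] shift [ 0.059   0.1928 14.3977]
(np.float64(-0.11660085306030828), 0.0485, 0.08, -0.0013) turn [ 0.1464  0.001  -0.0002] shift [ 0.064  -0.1754 19.2013]
(np.float64(-0.11700010665813367), 0.047, 0.04, -0.0013) turn [ 0.1864  0.001  -0.0002] shift [ 0.0701 -0.8452 25.0442]
(np.float64(-0.1174), 0.046, 0, -0.0013) turn [ 0.2264  0.001  -0.0003] shift [ 0.0756 -1.5822 30.3983]
```

Request:
{"op": "jog_arm", "data": {
  "motion": [
    [0.033,0,0,0,0.2,4.2,0],
    [0.066,0,0,0,0.4,8.5,0],
    [0.09,0,0,0,0.3,11.5,0],
    [0.11,0,0,0,0.2,14.4,0],
    [0.11,0,0,0,0.2,14.4,0]
  ]
}}

```text
t: 14.8
eef_pos: [0.5237, -0.1687, 0.0814]
tool_rot: [0.043, 0.729, 0.682, 0.039]
contact_force: [9.3, -0.3, 1.6]
gripper_width: 0.072
grasp_force: 79.2
```

```bash
python3 - <<'E'
from h import *
where()
for th,z in[(.115,.0495),(.08,.0485),(.04,.047),(0,.046)]: show(-.1174+.01*np.sin(th),z,th,-.0013)
E
```

```text
t 14.8 front [-116.1693   -1.3243   48.9231] back [102.3568  -1.3027  74.3458] tilt 0.11581641438614373 F [9.2599 0.3369 1.6131] M [ 0.0966 -1.973  -0.1202] g 0.07228426536739621
(np.float64(-0.11625253311606337), 0.0495, 0.115, -0.0013) turn [0.0008 0.001  0.0001] shift [-0.0075  0.0002 -0.4928]
(np.float64(-0.11660085306030828), 0.0485, 0.08, -0.0013) turn [0.0358 0.001  0.0001] shift [-0.0025  0.1645  4.3222]
(np.float64(-0.11700010665813367), 0.047, 0.04, -0.0013) turn [0.0758 0.001  0.0001] shift [ 0.0035  0.1439 10.2032]
(np.float64(-0.1174), 0.046, 0, -0.0013) turn [0.1158 0.001  0.    ] shift [ 0.0091  0.0025 15.606 ]
```

Request:
{"op": "jog_arm", "data": {
  "motion": [
    [0.012,0,0,0,0,1.3,0],
    [0.024,0,0,0,0,2.7,0],
    [0.024,0,0,0,0,2.7,0]
  ]
}}

```text
t: 15.18
eef_pos: [0.5242, -0.1687, 0.0789]
tool_rot: [0.034, 0.729, 0.683, 0.031]
contact_force: [11.0, -0.8, 1.7]
gripper_width: 0.074
grasp_force: 79.3
```

Request:
{"op": "jog_arm", "data": {
  "motion": [
    [0.006,0,0,0,0,0.8,0],
    [0.012,0,0,0,0,1.6,0],
    [0.012,0,0,0,0,1.6,0]
  ]
}}

```text
t: 15.55
eef_pos: [0.5245, -0.1687, 0.0774]
tool_rot: [0.03, 0.73, 0.683, 0.027]
contact_force: [10.8, -0.5, 2.5]
gripper_width: 0.074
grasp_force: 79.3
```

```bash
python3 - <<'E'
from h import *
where()
for th,z in[(.06,.0475),(.04,.047),(0,.046)]: show(-.1174+.01*np.sin(th),z,th,-.0013)
E
```

```text
t 15.55 front [-116.4743   -1.3038   48.6763] back [102.8031  -1.3217  66.4923] tilt 0.08107065273908032 F [10.8037  0.2501  2.4532] M [ 0.0686 -2.0085 -0.1397] g 0.07404626427649645
(np.float64(-0.11680035993520556), 0.0475, 0.06, -0.0013) turn [ 0.0211  0.0009 -0.0001] shift [-0.0023 -0.0254  3.4681]
(np.float64(-0.11700010665813367), 0.047, 0.04, -0.0013) turn [ 0.0411  0.0009 -0.0001] shift [0.0002 0.0645 6.1615]
(np.float64(-0.1174), 0.046, 0, -0.0013) turn [ 0.0811  0.0009 -0.0001] shift [ 0.0051  0.1109 11.5659]
```

Request:
{"op": "jog_arm", "data": {
  "motion": [
    [0.01,0,0,0,0,1.7,0],
    [0.021,0,0,0,0,3.4,0],
    [0.021,0,0,0,0,3.4,0]
  ]
}}

```text
t: 15.92
eef_pos: [0.5249, -0.1688, 0.0739]
tool_rot: [0.022, 0.73, 0.683, 0.02]
contact_force: [10.6, -0.9, 1.3]
gripper_width: 0.074
grasp_force: 79.4
```

Request:
{"op": "jog_arm", "data": {
  "motion": [
    [0.01,0,0,0,0,1.3,0],
    [0.02,0,0,0,0,2.7,0],
    [0.02,0,0,0,0,2.7,0]
  ]
}}

```text
t: 16.3
eef_pos: [0.5252, -0.1688, 0.0713]
tool_rot: [0.015, 0.73, 0.683, 0.013]
contact_force: [11.3, -0.8, 3.3]
gripper_width: 0.076
grasp_force: 79.4
```

```bash
python3 - <<'E'
from h import *
where()
for th,z in[(.02,.047),(0,.046)]: show(-.1174+.01*np.sin(th),z,th,-.0013)
E
```

```text
t 16.3 front [-116.8579   -1.3128   46.9453] back [102.9617  -1.316   55.8531] tilt 0.040500798115981805 F [11.3205 -0.0063  3.2689] M [ 0.0625 -2.1162 -0.0956] g 0.07640966355598441
(np.float64(-0.11720001333306668), 0.047, 0.02, -0.0013) turn [ 0.0205  0.001  -0.    ] shift [-0.003   0.0452  2.1906]
(np.float64(-0.1174), 0.046, 0, -0.0013) turn [ 0.0405  0.001  -0.    ] shift [0.0002 0.1356 5.3928]
```

Request:
{"op": "jog_arm", "data": {
  "motion": [
    [0.01,0,0,0,0,1.2,0],
    [0.02,0,0,0,0,2.4,0],
    [0.03,0,0,0,0.2,3.5,0],
    [0.039,0,0,0,0.4,4.6,0],
    [0.039,0,0,0,1,4.6,0]
  ]
}}

```text
t: 16.92
eef_pos: [0.5258, -0.1688, 0.0665]
tool_rot: [0.0, 0.73, 0.683, -0.0]
contact_force: [10.4, -0.8, 1.4]
gripper_width: 0.077
grasp_force: 79.4
```

```bash
python3 - <<'E'
from h import *
where()
for x in (-.112,-.106): show(x,.0458,0,-.0013)
E
```

```text
t 16.925 front [-117.1529   -1.2675   46.5025] back [102.8471  -1.2804  46.6139] tilt 0.000506058871320531 F [10.436  -0.113   1.4284] M [ 0.0229 -1.8032 -0.1708] g 0.07652289566693071
(-0.112, 0.0458, 0, -0.0013) turn [ 0.0005  0.0008 -0.0001] shift [-0.0402  5.1626  0.7608]
(-0.106, 0.0458, 0, -0.0013) turn [ 0.0005  0.0008 -0.0001] shift [-0.0399 11.1626  0.7639]
```

Request:
{"op": "jog_arm", "data": {
  "motion": [
    [0,0,0,0,2,0.2,0],
    [0,0,0,0,4,0.4,0],
    [0,0,0,0,6,0.6,0],
    [0,0,0,0,8,0.8,0],
    [0,0,0,0,9,0.9,0],
    [0,0,0,0,9,0.9,0]
  ]
}}

```text
t: 17.68
eef_pos: [0.5327, -0.1693, 0.065]
tool_rot: [-0.001, 0.73, 0.683, -0.001]
contact_force: [6.0, -0.5, 2.9]
gripper_width: 0.077
grasp_force: 79.5
```

```bash
python3 - <<'E'
from h import *
where()
E
```

```text
t 17.675 front [-110.2402   -1.2017   45.3926] back [109.7589  -1.3595  44.7775] tilt -0.0027957371250222946 F [ 6.0029 -0.0683  2.8991] M [-0.0178 -1.3762 -0.116 ] g 0.077465216495965
```

Request:
{"op": "jog_arm", "data": {
  "motion": [
    [0.002,0,0,0,1.5,-0.3,0],
    [0.002,0,0,0,3,-0.3,0],
    [0.002,0,0,0,4,-0.3,0],
    [0.002,0,0,0,4,-0.3,0]
  ]
}}

```text
t: 18.18
eef_pos: [0.5354, -0.1694, 0.065]
tool_rot: [-0.003, 0.73, 0.683, -0.002]
contact_force: [4.4, -0.2, 6.2]
gripper_width: 0.071
grasp_force: 80.0
```

```bash
python3 - <<'E'
from h import *
where()
E
```

```text
t 18.175 front [-107.6107   -1.1742   45.8672] back [112.3836  -1.3688  44.2919] tilt -0.007160506900949961 F [4.4245 0.1207 6.1948] M [ 0.0463 -0.911  -0.0882] g 0.07110062255204286
```

Request:
{"op": "jog_arm", "data": {
  "motion": [
    [0.0,0,0,0,0,-0.7,0],
    [0,0,0,0,0,-0.7,12],
    [0,0,0,0,0,-0.7,20],
    [0,0,0,0,0,-0.7,35],
    [0,0,0,0,0,-0.7,50],
    [0,0,0,0,0,-0.7,50],
    [0,0,0,0,0,-0.7,50]
  ]
}}

```text
t: 19.05
eef_pos: [0.5344, -0.1692, 0.0649]
tool_rot: [-0.004, 0.73, 0.683, -0.003]
contact_force: [0.6, 0.1, -0.3]
gripper_width: 0.587
grasp_force: 0.0
```

```bash
python3 - <<'E'
from h import *
where()
E
```

```text
t 19.05 front [-108.6959   -1.0192   45.9796] back [111.2945  -1.1878  43.9357] tilt -0.009290956795195033 F [ 0.5881  0.1893 -0.2815] M [-0.0049  0.0102 -0.0522] g 0.5865318410762339
```

Request:
{"op": "jog_arm", "data": {
  "motion": [
    [0,0,0,0,0,-10,50],
    [0,0,0,0,0,-40,50],
    [0,0,0,0,0,-90,50],
    [0,0,0,0,0,-150,50],
    [0,0,0,60,0,-180,50],
    [0,0,0,120,0,-180,50],
    [0,0,0,180,0,-180,50],
    [0,0,0,240,0,-180,50],
    [0,0,0,290,0,-180,50],
    [0,0,0,290,0,-180,50]
  ]
}}

```text
t: 20.3
eef_pos: [0.5552, 0.1254, 0.2453]
tool_rot: [-0.004, 0.728, 0.686, -0.002]
contact_force: [-0.1, -0.2, -0.3]
gripper_width: 0.585
grasp_force: 0.0
```

```bash
python3 - <<'E'
from h import *
def g(n):
    m=np.mean([bot.read_camera(n)["pixels"].astype(float) for _ in range(6)],0)
    return cv2.convertScaleAbs(m,alpha=1.3)[...,::-1]
a=cv2.resize(g("top")[152:270,276:356],None,fx=4,fy=4,interpolation=2)
b=cv2.resize(g("side")[160:278,222:337],None,fx=4,fy=4,interpolation=2)
cv2.imwrite("pics/end.png",np.hstack([a,b]))
E
```

```text
(no output)
```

View pics/end.png

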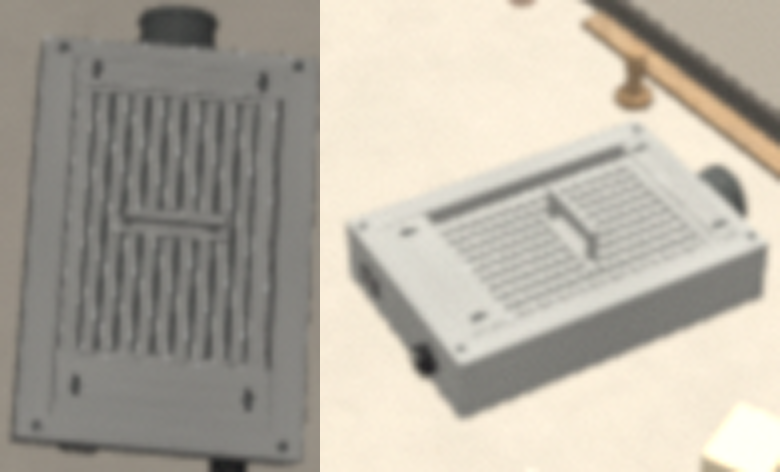

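The filter lies flat in the seat under both lips, and the handle bar's top is at about (178,222) in the top crop. One quick number, then I'll hand in.

```bash
python3 - <<'E'
from h import *
t=bot.read_camera("top")
w=atz(t,((178.5)/4-.5+276,222/4-.5+152),.088)
c,s=np.cos(EX[2]),np.sin(EX[2]);d=w[:2]-EX[:2];print(c*d[0]+s*d[1],-s*d[0]+c*d[1])
s_=bot.read_camera("side")
print([(d["xy"],d["score"]) for d in bot.tip_of("filter_handle",s_)[:2]],[(d["xy"],d["score"]) for d in bot.tip_of("filter_handle",t)[:2]])
print(bot.hand_in())
E
```

```text
0.0030736662893534497 -0.004115140201245232
[([283.3, 215.6], 0.78)] [([318.1, 207.8], 0.96)]
the job is handed in; nothing more can be done
None
```

The filter is back in its seat, lying flat on the ledges under both lips. The camera puts its centre about 3 mm behind the extractor's origin, inside the allowed range. The gripper let go and moved clear, and I handed the job in at about 21 s; the hand-in gave no verdict.

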